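# Seat the blue stop disc in the microscope lamp

### The arm

A 6-joint arm with a two-finger parallel gripper is mounted at the origin on the work surface; the furniture and walls round the work are solid. World frame = base frame: x ahead of the robot, y to its left, z up, the work surface at z = 0. Lengths are in m, angles in rad, forces in N, time in s.
With the tool pointing down it reaches from about 0.35 to 0.775 m from the base axis. Payload 7.3 kg.
Tool frame: the origin (TCP) lies between the finger pads; the fingertips stand 17 mm ahead of it and the grasp point (between the pads) lies 2 mm behind it; z points along the fingers, y is the line along which they close (so a half turn about z gives the same grasp; the last joint's range is limited). The gripper opens to 92 mm and grips with 3 to 60 N. Pads are 19 mm wide; open, the fingers measure 130 mm over their backs; the gripper's body (75 mm by 190 mm) begins 47 mm behind the grasp point.
Start: joints at [1.138, 0.342, 1.524, -0, 1.275, -0.146], TCP at [0.148, 0.504, 0.244] pointing down, gripper open.
Joint ranges: [-2.53, 2.53], [-0.77, 2.02], [0.04, 2.7], [-1, 4.14], [0.28, 2.66], [-3.11, 3.11]. Speed limits (rad/s): [2.57, 2.57, 3.14, 3.14, 3.14, 3.14].

### API

Orientations are given as a unit quaternion [x, y, z, w].
In Python, from cell import r gives the robot as it stands. The module is installed in compiled form; this text tells all that it offers.
- The arm moves only by the shell command python3 -m crank 'ROWS' [FORCE]. ROWS is JSON, a list of rows, each an object with "delta_pos": the shift along the tool's x, y, z each as a share of 0.03 m, from -1 to 1, a list of three; "dr": the turn, a rotation vector about the tool's x, y, z each as a share of 5 degrees, from -1 to 1, a list of three; "grip": the gripper's target within -1 to 1 (shut at 1, half-way at 0, fully open at -1). A call has 1 to 20 rows; each row shifts and turns the commanded pose from where the row before left it, along the tool's axes as they then stand; what a row does not reach is not made up. A row lasts 1/12 s, in which the tool goes at most 41.7 mm and 7.16 degrees, less where a joint would pass 70% of its speed; a pose out of reach is approached as far as the arm can. A call with a number of a shift or a turn outside -1 to 1 is refused whole. A call with a gripper value outside its range is refused whole. The fingers move at their own pace and stop on an object; FORCE is the grip in N (left out, the last holds). Time passes only in rows, so rows that do not move let the fingers close. It gives the time, the measured TCP pose, the force, the opening and the grip force at its end, in the units of the state.
- r.sense(): the state, without advancing time (a new reading comes with each control period).
- r.read_camera(name): name is "side" or "top" or "wrist"; returns a dict with "color" (384x512x3 uint8, red, green, blue), "fx", "fy", "cx", "cy" (pixels), "xyz" and "orientation" of the camera in the world. Camera axes: x right, y down, z forward; pixel columns grow to the right and rows downward; lengths in m; the calibration is good to about 2 mm. A picture is of the moment at which its call begins. There is no depth.
- r.sign_off(): hands the job in; it is judged then, once.
The state is a dict: "time": time; "joint_positions": joint angles; "qd": joint speeds; "joint_torque": joint torques, N m; "eef_pos": TCP position; "ee_rot": TCP orientation; "ft_force": force on the tool from outside, world axes, zero at the start; "ft_torque": the same for the moment, N m; "finger_gap": finger opening in m; "grip_force": force on a finger pad.
Only numpy, scipy, OpenCV 4.12 (cv2) and the standard library are available. Lean on these libraries where they do the work, as an engineer would, in place of code of your own. Each camera call takes 0.05 s, during which the arm holds its last target. There are 200 camera calls.

### The job

Fit the blue stop disc into the round recess of the grey microscope lamp: hold it by its knob, tilt it, put its low edge into the recess first so that it goes under the steel lip, then lower the other side until the disc lies flat on the recess floor, and let go. Leave the yellow and the red disc where they are.

Things in the scene. Friction and masses are not known exactly. Their poses are not given: they have to be found in the camera images.
- blue_knob (a point): Knob centre of the blue stop disc, on its axis, 37 mm above the disc's underside. Loose disc 68 mm wide, 6 thick, blue glass in a dark steel rim, about 80 g, flat on the worktop. Black stem 14 wide in its middle carries a black round knob 26 wide, from 24 to 50 mm above the underside, blue spot on top. z: along the stem, up when flat; alike all round.
- seat (a point): Centre of the flat floor of the recess in the fixed, grey, round lamp base (120 mm wide), 24 mm above the worktop. Recess 82 mm wide, 12 deep, upright walls; its rim is 36 mm above the worktop. z is up; -x points to the lip. With the disc home the knob centre is 37 mm above this point.
- lip (a point): Middle of the straight edge of the steel lip, at its underside, level with the rim: 26 mm from the seat's centre towards the seat's -x. The lip, 3 mm thick (top 39 mm above the worktop), covers the recess from this edge outwards; the edge runs along the seat's y. A disc tilted 15 degrees, low side towards the lip, goes under it.
- yellow_knob (a point): Centre of the knob of the yellow stop disc, otherwise like the blue one; must be left where it is.
- red_knob (a point): Centre of the knob of the red stop disc, otherwise like the blue one; must be left where it is.

How it is judged:
By the outcome, as a careful person would: the job done as asked, in the order asked, and still so for the second after the job is handed in, with the robot touching nothing.
It also fails if it takes over 38 s, if anything falls off the work surface, if the arm or the gripper's body presses on something with over 40 N, if the wrist force passes 120 N, or if a joint passes its speed limit or range.

## Working session

There is one attempt and no reset: what is moved stays moved. The work goes in short steps, Python scripts to look and compute and a shell command to move; the robot and the scene stay as the last step left them, time stands still between calls to the robot, and variables do not carry over. Pictures are saved under pics/ and viewed, at most 10 in all, crops included, and the job is handed in when it is done.

```bash
mkdir -p pics; python3 - <<'E'
from cell import r
import cv2,numpy as np
s=r.sense();print(s)
ims=[]
for n in("side","top","wrist"):
    c=r.read_camera(n);cv2.imwrite(f"pics/{n}0.png",c["color"][:,:,::-1]);print(n,{k:c[k] for k in c if k!="color"})
    ims.append(c["color"][:,:,::-1])
cv2.imwrite("pics/st.png",cv2.resize(np.vstack([np.hstack(ims[:2]),np.hstack([ims[2],ims[2]*0])]),(800,600)))
E
```

```text
{'time': 0.0, 'joint_positions': array([ 1.13799740e+00,  3.42732799e-01,  1.52500899e+00, -1.27047222e-05,
        1.27540296e+00, -1.45993718e-01]), 'qd': array([-9.57934555e-04, -1.16650340e-04, -3.59179736e-05,  1.77737273e-03,
        7.48651096e-04,  4.35322728e-04]), 'joint_torque': array([-8.28740008e-05, -4.31245816e+01, -2.44216669e+01,  7.17364135e-02,
        5.59779222e-02, -1.17519794e-04]), 'eef_pos': array([0.14833506, 0.503213  , 0.24304252]), 'ee_rot': array([ 1.42909737e-01,  9.89735422e-01, -7.45511629e-04, -2.15640762e-04]), 'ft_force': array([-0.14477311, -0.02298908, -0.0250305 ]), 'ft_torque': array([-0.00090162, -0.02781208, -0.00817967]), 'grip_force': 0.0, 'finger_gap': 0.09176759692651193}
side {'fx': 386.48930413697906, 'fy': 386.48930413697906, 'cx': 253.74496607331648, 'cy': 193.68554272812548, 'xyz': array([0.27869109, 0.46846701, 0.6080945 ]), 'orientation': array([-0.13532914,  0.89073309, -0.4272864 ,  0.07554415])}
top {'fx': 471.7118206965813, 'fy': 471.7118206965813, 'cx': 254.0196250040823, 'cy': 188.8885728397928, 'xyz': array([ 0.35846309, -0.1476046 ,  0.91596312]), 'orientation': array([ 0.70622202, -0.70476108,  0.05723508, -0.03586689])}
wrist {'fx': 304.03730085073556, 'fy': 304.03730085073556, 'cx': 255.22177350359908, 'cy': 196.97343163921087, 'xyz': array([0.07608673, 0.52437298, 0.38346568]), 'orientation': array([0.79333023, 0.59233603, 0.08399521, 0.11273853])}
```

View pics/st.png

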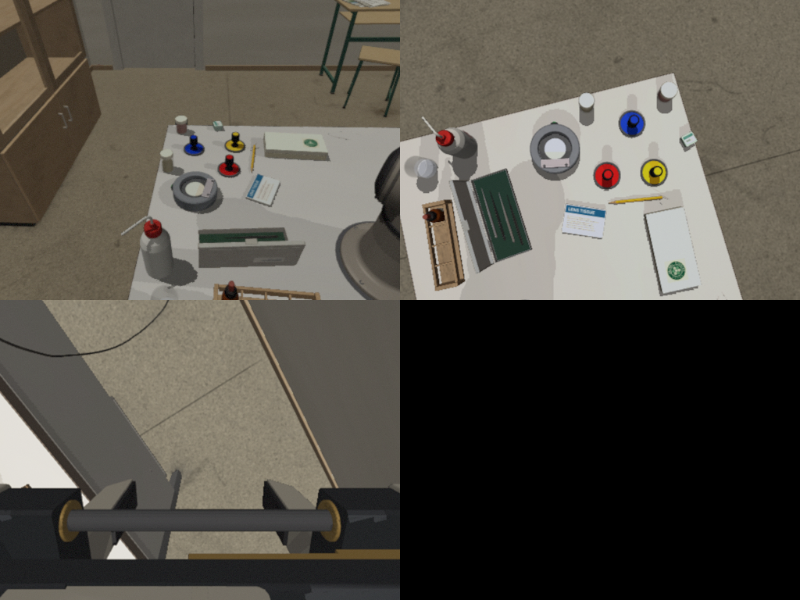

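The stack shows all three discs and the lamp in the top and side views. In the top view, blue is at about (296,158), the lamp at (198,190), and the lip on the lamp's lower side in the image. I'll measure these next.

```bash
cat > h.py <<'E'
import cv2,numpy as np
from scipy.spatial.transform import Rotation as R
def ray(c,u,v):
    d=R.from_quat(c["orientation"]).apply([(u-c["cx"])/c["fx"],(v-c["cy"])/c["fy"],1.]);return c["xyz"],d
def plane(c,u,v,z):
    o,d=ray(c,u,v);return o+d*(z-o[2])/d[2]
def proj(c,p):
    q=R.from_quat(c["orientation"]).inv().apply(np.asarray(p)-c["xyz"]);return q[0]/q[2]*c["fx"]+c["cx"],q[1]/q[2]*c["fy"]+c["cy"]
def tri(c1,p1,c2,p2):
    A=np.zeros((3,3));b=np.zeros(3);
    for c,p in((c1,p1),(c2,p2)):
        o,d=ray(c,*p);d/=np.linalg.norm(d);M=np.eye(3)-np.outer(d,d);A+=M;b+=M@o
    return np.linalg.solve(A,b)
E
python3 - <<'E'
from cell import r
from h import *
t=r.read_camera("top");s=r.read_camera("side")
for n,c in(("top",t),("side",s)):
    hsv=cv2.cvtColor(c["color"],cv2.COLOR_RGB2HSV)
    for nm,(a,b) in dict(blue=(112,128),yel=(22,32),red=(0,5)).items():
        m=cv2.inRange(hsv,(a,150,60),(b,255,255))
        k,l,st,ce=cv2.connectedComponentsWithStats(m)
        for i in range(1,k):
            if st[i,4]>8: print(n,nm,st[i],ce[i].round(1),plane(c,*ce[i],0.006 if st[i,4]>60 else .05).round(4))
a=cv2.resize(t["color"][140:240,140:360],None,fx=3.6,fy=3.0,interpolation=cv2.INTER_CUBIC)[:, :792]
b=cv2.resize(s["color"][155:275,190:360],None,fx=4.6,fy=2.4,interpolation=cv2.INTER_CUBIC)[:, :792] 
cv2.imwrite("pics/c1.png",cv2.resize(t["color"][140:240,150:350],None,fx=4,fy=4,interpolation=cv2.INTER_CUBIC)[:,:,::-1])
cv2.imwrite("pics/c2.png",cv2.resize(s["color"][155:275,190:350],None,fx=5,fy=5,interpolation=cv2.INTER_CUBIC)[:,:,::-1])
E
```

```text
top blue [282 144  30  29 575] [296.5 157.6] [ 0.5416 -0.2588  0.006 ]
top yel [310 206  30  29 615] [324.9 220.1] [ 0.4186 -0.3126  0.006 ]
top yel [277 251  58   9 157] [305.6 255.1] [ 0.3515 -0.2741  0.006 ]
top red [ 46 167  22  20 287] [ 56.6 176.3] [0.5022 0.2059 0.006 ]
top red [250 210  30  30 593] [264.5 223.7] [ 0.4115 -0.1954  0.006 ]
side blue [244 173   8   5  31] [247.3 175.3] [ 0.5401 -0.2594  0.05  ]
side blue [237 184  22  13 177] [247.6 190.4] [ 0.5393 -0.2552  0.006 ]
side yel [298 170   7   4  27] [301.1 171.4] [ 0.4168 -0.3124  0.05  ]
side yel [289 180  23  13 186] [300.2 186.3] [ 0.4159 -0.3091  0.006 ]
side yel [322 186   5  28  45] [323.8 199.6] [ 0.3442 -0.2192  0.05  ]
side red [290 199   8   5  32] [293.3 200.8] [ 0.4091 -0.1953  0.05  ]
side red [281 209  25  15 182] [292.6 216.7] [ 0.4076 -0.191   0.006 ]
side red [184 282  22  23 309] [194.7 292.3] [0.5362 0.0709 0.006 ]
```

View pics/c1.png

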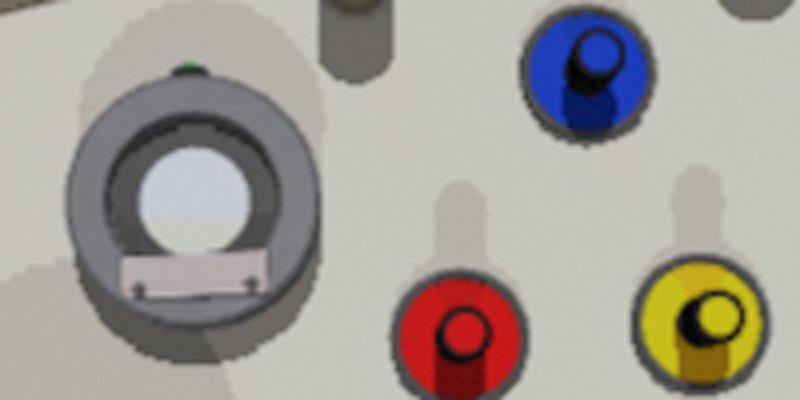

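View pics/c2.png

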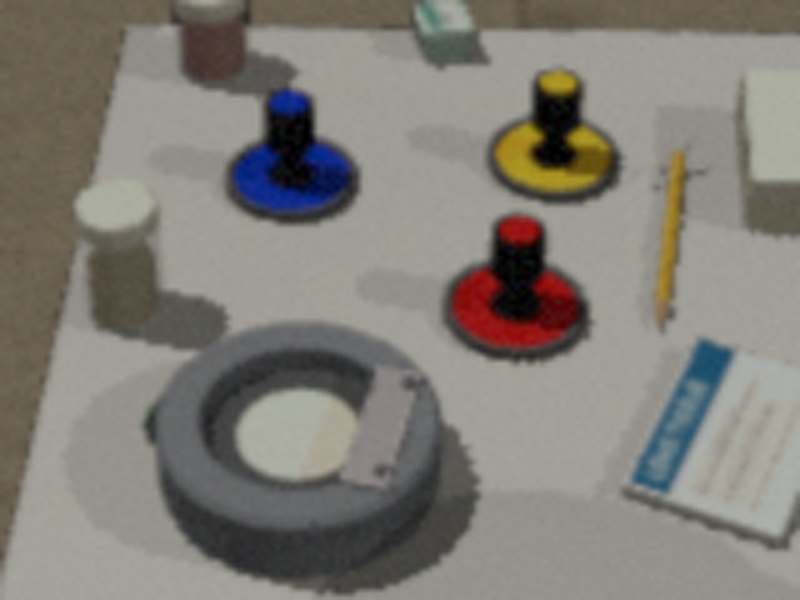

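The top crop shows the lamp rim centred at crop (194,200), the lip edge running from (120,257) to (267,249), the blue knob spot at (599,52), and the blue disc rim centred at (587,74). In the side crop, the blue spot is at (290,103) and the lamp's window at about (300,435).

```bash
python3 - <<'E'
from cell import r
from h import *
t=r.read_camera("top");s=r.read_camera("side")
T=lambda u,v,z:plane(t,150+u/4-.4,140+v/4-.4,z).round(4)
S=lambda u,v,z:plane(s,190+u/5-.4,155+v/5-.4,z).round(4)
print("blue spot T",T(599,52,.05),"rim",T(587.5,74,.003),"side",S(290,103,.05),"siderim",S(292,179,.004))
print("lamp rim T",T(193.5,200,.036),"window",T(195,202,.024), "side win",S(297,435,.024))
for z in(.036,.039):
  a,b=T(120,257,z),T(267,249,z);print("lip T",a,b,(a+b)/2,np.degrees(np.arctan2(*(b-a)[1::-1])))
a,b=S(377,366,.039),S(341,482,.039);print("lip S",a,b,(a+b)/2,np.degrees(np.arctan2(*(b-a)[1::-1])))
# gray lamp ring fit: window bright blob
for n,c,(u0,u1,v0,v1) in(("top",t,(176,220,172,206)),("side",s,(232,270,230,255))):
  for p in ((.55,-.02,0),):
    pass
# bigger circle fit on recess edge, top camera
E
```

```text
blue spot T [ 0.5424 -0.259   0.05  ] rim [ 0.5412 -0.2592  0.003 ] side [ 0.5396 -0.2599  0.05  ] siderim [ 0.5392 -0.2579  0.004 ]
lamp rim T [ 0.4734 -0.0691  0.036 ] window [ 0.474  -0.0688  0.024 ] side win [ 0.4734 -0.0692  0.024 ]
lip T [ 0.4464 -0.0353  0.036 ] [ 0.4504 -0.1037  0.036 ] [ 0.4484 -0.0695  0.036 ] -86.65318135825979
lip T [ 0.4461 -0.0357  0.039 ] [ 0.4501 -0.1039  0.039 ] [ 0.4481 -0.0698  0.039 ] -86.6433890492999
lip S [ 0.4486 -0.1038  0.039 ] [ 0.4434 -0.0358  0.039 ] [ 0.446  -0.0698  0.039 ] 94.37293127688112
```

```bash
python3 -m crank '[{"delta_pos":[-0.95,-0.65,0],"dr":[0,0,0],"grip":-1},{"delta_pos":[-0.95,-0.65,0],"dr":[0,0,0],"grip":-1},{"delta_pos":[-0.95,-0.65,0],"dr":[0,0,0],"grip":-1},{"delta_pos":[-0.95,-0.65,0],"dr":[0,0,0],"grip":-1},{"delta_pos":[-0.95,-0.65,0],"dr":[0,0,0],"grip":-1},{"delta_pos":[-0.95,-0.65,0],"dr":[0,0,0],"grip":-1},{"delta_pos":[-0.95,-0.65,0],"dr":[0,0,0],"grip":-1},{"delta_pos":[-0.95,-0.65,0],"dr":[0,0,0],"grip":-1},{"delta_pos":[-0.8,-0.95,0],"dr":[0,0,0],"grip":-1},{"delta_pos":[-0.8,-0.95,0],"dr":[0,0,0],"grip":-1},{"delta_pos":[-0.8,-0.95,0],"dr":[0,0,0],"grip":-1},{"delta_pos":[-0.8,-0.95,0],"dr":[0,0,0],"grip":-1},{"delta_pos":[-0.8,-0.95,0],"dr":[0,0,0],"grip":-1},{"delta_pos":[-0.8,-0.95,0],"dr":[0,0,0],"grip":-1},{"delta_pos":[-0.8,-0.95,0],"dr":[0,0,0],"grip":-1},{"delta_pos":[-0.8,-0.95,0],"dr":[0,0,0],"grip":-1}]'
python3 -m crank '[{"delta_pos":[0,0,0],"dr":[0,0,-1],"grip":-1},{"delta_pos":[0,0,0],"dr":[0,0,-1],"grip":-1},{"delta_pos":[0,0,0],"dr":[0,0,-1],"grip":-1},{"delta_pos":[0,0,0],"dr":[0,0,-1],"grip":-1},{"delta_pos":[0,0,0],"dr":[0,0,0],"grip":-1}]'
cat > go.py <<'E'
import sys;from cell import r;from h import *
# usage: go.py x y z [tilt_deg]: deltas in tool axes (shares of 30mm) and remaining rotation (shares of 5deg), seat yaw 3.8
s=r.sense();T=R.from_quat(s["ee_rot"]);p=np.array([float(a) for a in sys.argv[1:4]]);th=float(sys.argv[4]) if len(sys.argv)>4 else 0
G=R.from_euler("z",3.8,degrees=True)*R.from_quat([0,1,0,0])*R.from_euler("y",-th,degrees=True)
print("t",round(s["time"],2),"pos",s["eef_pos"].round(4),"gap",round(s["finger_gap"],4),"F",s["ft_force"].round(1),"grip",round(s["grip_force"],1))
print("dpos",(T.inv().apply(p-s["eef_pos"])/.03).round(3),"dr",((T.inv()*G).as_rotvec(degrees=True)/5).round(3))
E
python3 go.py .541 -.259 .15
```

```text
time: 1.68
eef_pos: [0.4431, 0.0146, 0.2439]
ee_rot: [0.143, 0.99, 0.0, 0.0]
ft_force: [0.4, 0.0, 0.6]
finger_gap: 0.0916
grip_force: 0.0
time: 2.1
eef_pos: [0.4427, 0.0163, 0.2437]
ee_rot: [-0.032, 0.999, 0.0, 0.0]
ft_force: [0.5, 0.4, -0.3]
finger_gap: 0.0919
grip_force: 0.0
t 2.1 pos [0.4427 0.0163 0.2437] gap 0.0919 F [ 0.5  0.4 -0.3] grip 0.0
dpos [-2.674 -9.369  3.123] dr [ 0.001  0.    -0.016]
```

```bash
python3 -m crank '[{"delta_pos":[-0.27,-0.94,0],"dr":[0,0,0],"grip":-1},{"delta_pos":[-0.27,-0.94,0],"dr":[0,0,0],"grip":-1},{"delta_pos":[-0.27,-0.94,0],"dr":[0,0,0],"grip":-1},{"delta_pos":[-0.27,-0.94,0],"dr":[0,0,0],"grip":-1},{"delta_pos":[-0.27,-0.94,0.3],"dr":[0,0,0],"grip":-1},{"delta_pos":[-0.27,-0.94,0.4],"dr":[0,0,0],"grip":-1},{"delta_pos":[-0.27,-0.94,0.5],"dr":[0,0,0],"grip":-1},{"delta_pos":[-0.27,-0.94,0.6],"dr":[0,0,0],"grip":-1},{"delta_pos":[-0.27,-0.94,0.6],"dr":[0,0,0],"grip":-1},{"delta_pos":[-0.27,-0.94,0.6],"dr":[0,0,0],"grip":-1},{"delta_pos":[0,0,0],"dr":[0,0,0],"grip":-1},{"delta_pos":[0,0,0],"dr":[0,0,0],"grip":-1}]'
python3 go.py .541 -.259 .15
python3 - <<'E'
from cell import r
from h import *
c=r.read_camera("wrist");cv2.imwrite("pics/w1.png",c["color"][:,:,::-1])
hsv=cv2.cvtColor(c["color"],cv2.COLOR_RGB2HSV)
m=cv2.inRange(hsv,(112,150,60),(128,255,255));k,l,st,ce=cv2.connectedComponentsWithStats(m)
for i in range(1,k):
    if st[i,4]>20: print(st[i],ce[i].round(1),plane(c,*ce[i],.05).round(4),plane(c,*ce[i],.006).round(4))
E
```

```text
time: 3.1
eef_pos: [0.5405, -0.2606, 0.1519]
ee_rot: [-0.029, 1.0, 0.001, -0.001]
ft_force: [0.1, 1.4, -0.5]
finger_gap: 0.0918
grip_force: 0.0
t 3.1 pos [ 0.5405 -0.2606  0.1519] gap 0.0918 F [ 0.1  1.4 -0.5] grip 0.0
dpos [-0.02   0.053  0.063] dr [ 0.025 -0.029 -0.095]
[ 227  161   59   57 1717] [255.8 184.7] [ 0.5247 -0.2611  0.05  ] [ 0.5355 -0.2602  0.006 ]
[245 194  23  21 375] [255.9 204. ] [ 0.5412 -0.26    0.05  ] [ 0.555  -0.2589  0.006 ]
```

View pics/w1.png

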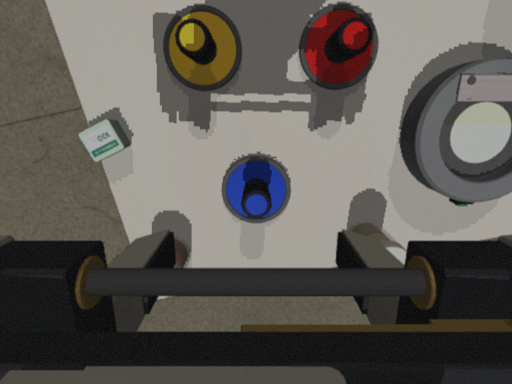

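The wrist view shows the blue spot at (256,204), centred between the fingers. The two white bottles, at about (175,250) and (380,245), may lie under the gripper body, so I'll check where they are and how tall.

```bash
python3 - <<'E'
from cell import r
from h import *
t=r.read_camera("top");s=r.read_camera("side")
print("left",tri(t,(239,129),s,(213,196)).round(3),"right",tri(t,(342,117),s,(232,155)).round(3))
im=np.hstack([t["color"][80:200,200:360],s["color"][110:230,180:340]])
cv2.imwrite("pics/b1.png",cv2.resize(im,(800,300),interpolation=cv2.INTER_CUBIC)[:,:,::-1])
E
python3 go.py .541 -.2595 .040
```

```text
left [ 0.583 -0.146  0.063] right [ 0.612 -0.343  0.045]
t 3.25 pos [ 0.5413 -0.2591  0.1546] gap 0.092 F [ 0.1  0.1 -1.2] grip 0.0
dpos [ 0.013 -0.013  3.819] dr [-0.002  0.01  -0.049]
```

```bash
python3 -m crank '[{"delta_pos":[0,0,0.6],"dr":[0,0,-0.05],"grip":-1},{"delta_pos":[0,0,0.8],"dr":[0,0,0],"grip":-1},{"delta_pos":[0,0,0.8],"dr":[0,0,0],"grip":-1},{"delta_pos":[0,0,0.8],"dr":[0,0,0],"grip":-1},{"delta_pos":[0,0,0.5],"dr":[0,0,0],"grip":-1},{"delta_pos":[0,0,0.38],"dr":[0,0,0],"grip":-1},{"delta_pos":[0,0,0],"dr":[0,0,0],"grip":-1},{"delta_pos":[0,0,0],"dr":[0,0,0],"grip":-1}]'; python3 go.py .541 -.2595 .038
```

```text
time: 3.92
eef_pos: [0.5415, -0.2595, 0.0381]
ee_rot: [-0.034, 0.999, -0.0, 0.0]
ft_force: [0.3, -0.6, 0.0]
finger_gap: 0.0914
grip_force: 0.0
t 3.92 pos [ 0.5415 -0.2595  0.0381] gap 0.0914 F [ 0.3 -0.6  0. ] grip 0.0
dpos [0.017 0.001 0.004] dr [-0.004  0.007  0.01 ]
```

```bash
python3 -m crank '[{"delta_pos":[0,0,0],"dr":[0,0,0],"grip":1},{"delta_pos":[0,0,0],"dr":[0,0,0],"grip":1},{"delta_pos":[0,0,0],"dr":[0,0,0],"grip":1},{"delta_pos":[0,0,0],"dr":[0,0,0],"grip":1},{"delta_pos":[0,0,0],"dr":[0,0,0],"grip":1},{"delta_pos":[0,0,0],"dr":[0,0,0],"grip":1},{"delta_pos":[0,0,0],"dr":[0,0,0],"grip":1},{"delta_pos":[0,0,0],"dr":[0,0,0],"grip":1},{"delta_pos":[0,0,0],"dr":[0,0,0],"grip":1}]' 30; python3 go.py .541 -.2595 .12
```

```text
time: 4.67
eef_pos: [0.5411, -0.26, 0.0373]
ee_rot: [-0.033, 0.999, 0.0, -0.0]
ft_force: [-0.3, 0.2, -0.1]
finger_gap: 0.0362
grip_force: 0.0
t 4.67 pos [ 0.5411 -0.26    0.0373] gap 0.0362 F [-0.3  0.2 -0.1] grip 0.0
dpos [ 2.000e-03  1.700e-02 -2.758e+00] dr [ 0.001 -0.     0.002]
```

```bash
python3 -m crank '[{"delta_pos":[0,0,0],"dr":[0,0,0],"grip":1},{"delta_pos":[0,0,0],"dr":[0,0,0],"grip":1},{"delta_pos":[0,0,0],"dr":[0,0,0],"grip":1},{"delta_pos":[0,0,0],"dr":[0,0,0],"grip":1},{"delta_pos":[0,0,0],"dr":[0,0,0],"grip":1}]' 30; python3 go.py .5 -.26 .12
```

```text
time: 5.08
eef_pos: [0.5411, -0.2599, 0.0372]
ee_rot: [-0.033, 0.999, 0.0, -0.0]
ft_force: [-0.2, -0.1, -0.4]
finger_gap: 0.0254
grip_force: 30.0
t 5.08 pos [ 0.5411 -0.2599  0.0372] gap 0.0254 F [-0.2 -0.1 -0.4] grip 30.0
dpos [ 1.367  0.089 -2.759] dr [ 0.002 -0.001  0.003]
```

```bash
cat > wp.py <<'E'
from h import *
S=np.array([.4737,-.069,.024]);Y=R.from_euler("z",3.8,degrees=True);h=.0372
def tcp(th,s=0,zl=.0015,xl=-.034,up=0):
    a=np.radians(th);d=np.array([np.cos(a),0,np.sin(a)]);n=np.array([-np.sin(a),0,np.cos(a)])
    return S+Y.apply(np.array([xl,0,zl])+(.034+s)*d+h*n+[0,0,up])
if __name__=="__main__":
    print("pre high",tcp(15,.032,up=.06).round(4));print("pre",tcp(15,.032).round(4));print("in",tcp(15).round(4));print("home",tcp(0,zl=.0005).round(4))
E
python3 wp.py
python3 -m crank '[{"delta_pos":[0,0,-0.4],"dr":[0,0,0],"grip":1},{"delta_pos":[0,0,-0.8],"dr":[0,0,0],"grip":1},{"delta_pos":[0,0,-0.8],"dr":[0,0,0],"grip":1},{"delta_pos":[0,0,-0.8],"dr":[0,0,0],"grip":1},{"delta_pos":[0,0,-0.5],"dr":[0,0,0],"grip":1},{"delta_pos":[0,0,0],"dr":[0,0,0],"grip":1},{"delta_pos":[0,0,0],"dr":[0,-0.8,0],"grip":1},{"delta_pos":[0,0,0],"dr":[0,-0.8,0],"grip":1},{"delta_pos":[0,0,0],"dr":[0,-0.8,0],"grip":1},{"delta_pos":[0,0,0],"dr":[0,-0.6,0],"grip":1},{"delta_pos":[0,0,0],"dr":[0,0,0],"grip":1},{"delta_pos":[0,0,0],"dr":[0,0,0],"grip":1}]'
P=$(python3 -c "import wp;print(*wp.tcp(15,.032,up=.05))"); python3 go.py $P 15
```

```text
pre high [ 0.4938 -0.0677  0.1385]
pre [ 0.4938 -0.0677  0.0785]
in [ 0.4629 -0.0697  0.0702]
home [ 0.4737 -0.069   0.0617]
time: 6.08
eef_pos: [0.5403, -0.2599, 0.1358]
ee_rot: [-0.032, 0.991, 0.005, 0.129]
ft_force: [0.3, 0.2, -0.6]
finger_gap: 0.0254
grip_force: 30.0
t 6.08 pos [ 0.5403 -0.2599  0.1358] gap 0.0254 F [ 0.3  0.2 -0.6] grip 30.0
dpos [ 1.152  6.496 -0.047] dr [ 0.01  -0.027 -0.011]
```

```bash
python3 -m crank '[{"delta_pos":[0.06,0.35,0],"dr":[0,0,0],"grip":1},{"delta_pos":[0.13,0.72,0],"dr":[0,0,0],"grip":1},{"delta_pos":[0.13,0.72,0],"dr":[0,0,0],"grip":1},{"delta_pos":[0.13,0.72,0],"dr":[0,0,0],"grip":1},{"delta_pos":[0.13,0.72,0],"dr":[0,0,0],"grip":1},{"delta_pos":[0.13,0.72,0],"dr":[0,0,0],"grip":1},{"delta_pos":[0.13,0.72,0],"dr":[0,0,0],"grip":1},{"delta_pos":[0.13,0.72,0],"dr":[0,0,0],"grip":1},{"delta_pos":[0.13,0.72,0],"dr":[0,0,0],"grip":1},{"delta_pos":[0.06,0.38,0],"dr":[0,0,0],"grip":1},{"delta_pos":[0,0,0],"dr":[0,0,0],"grip":1},{"delta_pos":[0,0,0],"dr":[0,0,0],"grip":1}]'
P=$(python3 -c "import wp;print(*wp.tcp(15,.032))"); python3 go.py $P 15
python3 - <<'E'
from cell import r
from h import *
t=r.read_camera("top");s=r.read_camera("side");w=r.read_camera("wrist")
f=lambda c,a:cv2.resize(a,(400,300),interpolation=cv2.INTER_CUBIC)
im=np.hstack([f(s,s["color"][150:270,180:340]),f(w,w["color"])])
cv2.imwrite("pics/p2.png",im[:,:,::-1])
E
```

```text
time: 7.08
eef_pos: [0.4949, -0.0669, 0.1274]
ee_rot: [-0.034, 0.991, 0.004, 0.13]
ft_force: [0.0, -0.1, -1.3]
finger_gap: 0.0252
grip_force: 30.0
t 7.08 pos [ 0.4949 -0.0669  0.1274] gap 0.0252 F [ 0.  -0.1 -1.3] grip 30.0
dpos [ 0.46  -0.021  1.565] dr [ 0.005 -0.001  0.032]
```

View pics/p2.png

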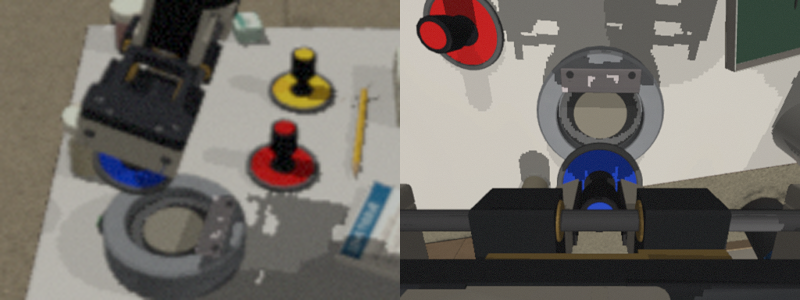

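The side view shows the disc tilted with its low side towards the lip. In the wrist view, the lip edge runs from about (207,119) to (324,119) px, with the disc lined up on it.

```bash
python3 - <<'E'
from cell import r
from h import *
import wp
c=r.read_camera("wrist")
a,b=plane(c,207,119,.039),plane(c,324,119,.039);print(a.round(4),b.round(4),((a+b)/2).round(4))
print("expected mid",wp.S+wp.Y.apply([-.026,0,.015]))
cv2.imwrite("pics/w3.png",c["color"][:,:,::-1][50:200,150:350].repeat(4,0).repeat(4,1))
E
python3 -m crank '[{"delta_pos":[0.12,0,0.4],"dr":[0,0,0],"grip":1},{"delta_pos":[0.12,0,0.4],"dr":[0,0,0],"grip":1},{"delta_pos":[0.12,0,0.4],"dr":[0,0,0],"grip":1},{"delta_pos":[0.1,0,0.36],"dr":[0,0,0],"grip":1},{"delta_pos":[0,0,0],"dr":[0,0,0],"grip":1},{"delta_pos":[0,0,0],"dr":[0,0,0],"grip":1}]'
P=$(python3 -c "import wp;print(*wp.tcp(15))"); python3 go.py $P 15
```

```text
[ 0.4498 -0.1046  0.039 ] [ 0.4447 -0.0252  0.039 ] [ 0.4473 -0.0649  0.039 ]
expected mid [ 0.44775716 -0.07072312  0.039     ]
time: 7.78
eef_pos: [0.4933, -0.0685, 0.0782]
ee_rot: [-0.033, 0.991, 0.005, 0.13]
ft_force: [0.1, -0.7, -0.4]
finger_gap: 0.0253
grip_force: 30.0
t 7.78 pos [ 0.4933 -0.0685  0.0782] gap 0.0253 F [ 0.1 -0.7 -0.4] grip 30.0
dpos [ 1.046  0.026 -0.005] dr [ 0.004 -0.013 -0.009]
```

View pics/w3.png

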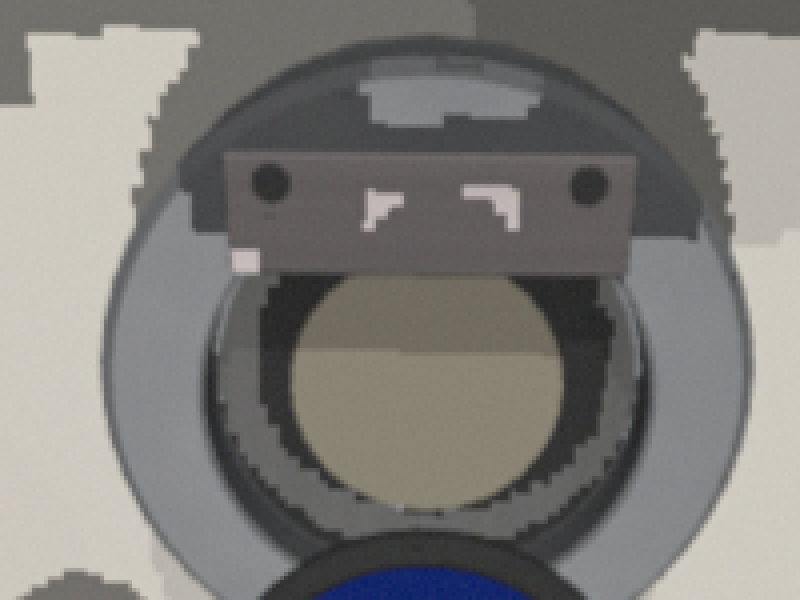

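The close-up puts the lip edge at px (208–307, 118), with its middle at about (258,118). That agrees with the model to within 1 mm, so I'll slide the disc in under the lip.

```bash
python3 -m crank '[{"delta_pos":[0.15,0,0],"dr":[0,0,0],"grip":1},{"delta_pos":[0.15,0,0],"dr":[0,0,0],"grip":1},{"delta_pos":[0.15,0,0],"dr":[0,0,0],"grip":1},{"delta_pos":[0.15,0,0],"dr":[0,0,0],"grip":1},{"delta_pos":[0.15,0,0],"dr":[0,0,0],"grip":1},{"delta_pos":[0.15,0,0],"dr":[0,0,0],"grip":1},{"delta_pos":[0.14,0.02,0],"dr":[0,0,0],"grip":1},{"delta_pos":[0,0,0],"dr":[0,0,0],"grip":1},{"delta_pos":[0,0,0],"dr":[0,0,0],"grip":1}]'
P=$(python3 -c "import wp;print(*wp.tcp(15))"); python3 go.py $P 15
python3 - <<'E'
import wp
from h import *
g=lambda th:wp.Y*R.from_quat([0,1,0,0])*R.from_euler("y",-th,degrees=True)
ths=[15,12.5,10,7.5,5,2.5,0];zl=np.linspace(.0015,.0008,7)
for i in range(6):print(ths[i],"->",ths[i+1],(g(ths[i]).inv().apply(wp.tcp(ths[i+1],zl=zl[i+1])-wp.tcp(ths[i],zl=zl[i]))/.03).round(3))
E
```

```text
time: 8.53
eef_pos: [0.4631, -0.0694, 0.0705]
ee_rot: [-0.033, 0.991, 0.004, 0.13]
ft_force: [-0.6, 0.1, -0.9]
finger_gap: 0.0253
grip_force: 30.0
t 8.53 pos [ 0.4631 -0.0694  0.0705] gap 0.0253 F [-0.6  0.1 -0.9] grip 30.0
dpos [ 0.009 -0.009  0.005] dr [ 0.002 -0.     0.001]
15 -> 12.5 [-0.052  0.     0.054]
12.5 -> 10 [-0.052 -0.     0.054]
10 -> 7.5 [-0.052 -0.     0.054]
7.5 -> 5 [-0.053 -0.     0.054]
5 -> 2.5 [-0.053  0.     0.054]
2.5 -> 0 [-0.053 -0.     0.055]
```

```bash
python3 -m crank '[{"delta_pos":[-0.05,0,0.05],"dr":[0,0.5,0],"grip":1},{"delta_pos":[-0.05,0,0.05],"dr":[0,0.5,0],"grip":1},{"delta_pos":[-0.05,0,0.05],"dr":[0,0.5,0],"grip":1},{"delta_pos":[0,0,0],"dr":[0,0,0],"grip":1},{"delta_pos":[0,0,0],"dr":[0,0,0],"grip":1}]'
P=$(python3 -c "import wp;print(*wp.tcp(7.5,zl=.0012))"); python3 go.py $P 7.5
```

```text
time: 8.95
eef_pos: [0.4692, -0.0689, 0.067]
ee_rot: [-0.034, 0.997, 0.002, 0.066]
ft_force: [-0.3, 0.8, -1.2]
finger_gap: 0.0251
grip_force: 30.0
t 8.95 pos [ 0.4692 -0.0689  0.067 ] gap 0.0251 F [-0.3  0.8 -1.2] grip 30.0
dpos [ 0.025 -0.013  0.012] dr [0.002 0.017 0.013]
```

```bash
python3 -m crank '[{"delta_pos":[-0.04,0,0.06],"dr":[0,0.5,0],"grip":1},{"delta_pos":[-0.04,0,0.06],"dr":[0,0.5,0],"grip":1},{"delta_pos":[-0.05,0,0.06],"dr":[0,0.5,0],"grip":1},{"delta_pos":[0,0,0],"dr":[0,0,0],"grip":1},{"delta_pos":[0,0,0],"dr":[0,0,0],"grip":1}]'
P=$(python3 -c "import wp;print(*wp.tcp(0,zl=0.0002))"); python3 go.py $P 0
python3 - <<'E'
from cell import r
from h import *
t=r.read_camera("top");s=r.read_camera("side");w=r.read_camera("wrist")
f=lambda a:cv2.resize(a,(400,300),interpolation=cv2.INTER_CUBIC)
im=np.hstack([f(s["color"][170:260,190:310]),f(w["color"])])
cv2.imwrite("pics/p3.png",im[:,:,::-1])
E
```

```text
time: 9.37
eef_pos: [0.4728, -0.0685, 0.0617]
ee_rot: [-0.034, 0.999, 0.0, 0.001]
ft_force: [0.3, 0.5, -0.9]
finger_gap: 0.0254
grip_force: 30.0
t 9.37 pos [ 0.4728 -0.0685  0.0617] gap 0.0254 F [ 0.3  0.5 -0.9] grip 30.0
dpos [-0.028 -0.019  0.008] dr [0.01  0.014 0.01 ]
```

View pics/p3.png

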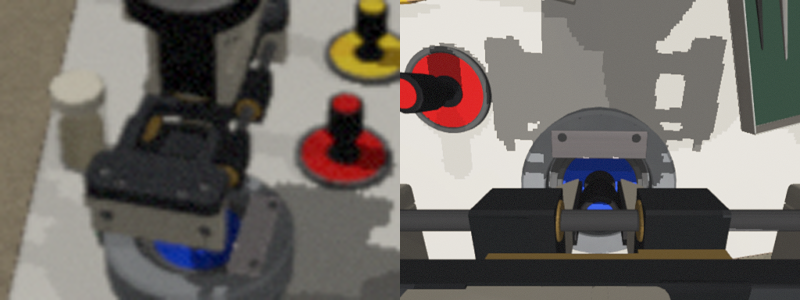

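The wrist view shows the disc flat with its lip-side edge under the lip (crop 600,165). I'll lower the last 0.5 mm, let go and rise straight up.

```bash
python3 -m crank '[{"delta_pos":[0,0,0.02],"dr":[0,0,0],"grip":1},{"delta_pos":[0,0,0],"dr":[0,0,0],"grip":1},{"delta_pos":[0,0,0],"dr":[0,0,0],"grip":0},{"delta_pos":[0,0,0],"dr":[0,0,0],"grip":0},{"delta_pos":[0,0,0],"dr":[0,0,0],"grip":0},{"delta_pos":[0,0,0],"dr":[0,0,0],"grip":0},{"delta_pos":[0,0,0],"dr":[0,0,0],"grip":0},{"delta_pos":[0,0,0],"dr":[0,0,0],"grip":0}]'
python3 go.py .4737 -.069 .15
```

```text
time: 10.18
eef_pos: [0.473, -0.0688, 0.0614]
ee_rot: [-0.033, 0.999, 0.0, 0.0]
ft_force: [-0.5, 0.2, -0.3]
finger_gap: 0.0457
grip_force: 0.0
t 10.18 pos [ 0.473  -0.0688  0.0614] gap 0.0457 F [-0.5  0.2 -0.3] grip 0.0
dpos [-0.022 -0.01  -2.953] dr [0.    0.002 0.004]
```

Next I'll rise and back off towards the robot so the cameras can see the disc.

```bash
python3 -m crank '[{"delta_pos":[0,0,-0.3],"dr":[0,0,0],"grip":0},{"delta_pos":[0,0,-0.6],"dr":[0,0,0],"grip":0},{"delta_pos":[0,0,-0.8],"dr":[0,0,0],"grip":0},{"delta_pos":[0,0,-0.8],"dr":[0,0,0],"grip":0},{"delta_pos":[0,0,-0.8],"dr":[0,0,0],"grip":0},{"delta_pos":[0,0,-0.8],"dr":[0,0,0],"grip":0},{"delta_pos":[0.5,0,-0.6],"dr":[0,0,0],"grip":0},{"delta_pos":[0.8,0,0],"dr":[0,0,0],"grip":0},{"delta_pos":[0.8,0,0],"dr":[0,0,0],"grip":0},{"delta_pos":[0.4,0,0],"dr":[0,0,0],"grip":0},{"delta_pos":[0,0,0],"dr":[0,0,0],"grip":0},{"delta_pos":[0,0,0],"dr":[0,0,0],"grip":0}]'
python3 - <<'E'
from cell import r
from h import *
t=r.read_camera("top");s=r.read_camera("side");w=r.read_camera("wrist")
f=lambda a:cv2.resize(a,(400,300),interpolation=cv2.INTER_CUBIC)
im=np.vstack([np.hstack([f(s["color"][170:260,190:310]),f(w["color"])]),np.hstack([f(t["color"][140:245,150:290]),f(s["color"])])])
cv2.imwrite("pics/p4.png",im[:,:,::-1])
for n,c in(("side",s),("top",t),("wrist",w)):
    m=cv2.inRange(cv2.cvtColor(c["color"],cv2.COLOR_RGB2HSV),(112,150,60),(128,255,255));k,l,st,ce=cv2.connectedComponentsWithStats(m)
    for i in range(1,k):
        if st[i,4]>12: print(n,st[i],plane(c,*ce[i],.074).round(4),plane(c,*ce[i],.03).round(4))
E
```

```text
time: 11.18
eef_pos: [0.3984, -0.0739, 0.2032]
ee_rot: [-0.033, 0.999, -0.0, 0.001]
ft_force: [0.2, -1.2, 0.7]
finger_gap: 0.0457
grip_force: 0.0
side [244 222  10   6  51] [ 0.472  -0.0685  0.074 ] [ 0.4879 -0.1128  0.03  ]
side [236 232  26  19 265] [ 0.4589 -0.0221  0.074 ] [ 0.4738 -0.0625  0.03  ]
wrist [ 231  229   51   37 1030] [ 0.4487 -0.0704  0.074 ] [ 0.4691 -0.069   0.03  ]
wrist [247 258  18  11 155] [ 0.4698 -0.0692  0.074 ] [ 0.4937 -0.0675  0.03  ]
```

View pics/p4.png

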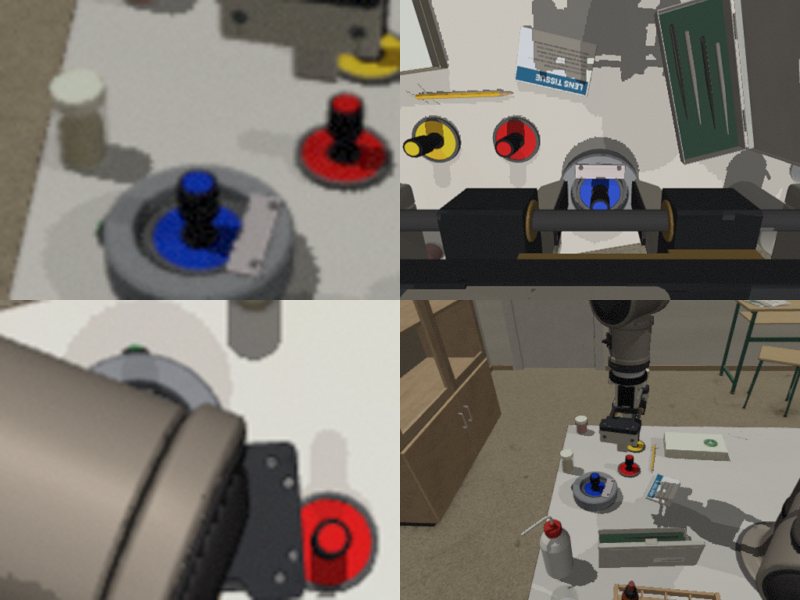

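The blue disc lies flat in the recess under the lip. Its knob is upright at about (0.472, -0.069) at a height of 74 mm (side crop 198,180), and the red and yellow discs have not moved. I'm handing it in.

```bash
python3 -c "
from cell import r
print(r.sign_off())"
```

```text
the job is handed in; nothing more can be done
None
```

The blue disc lies flat in the lamp's recess with its edge under the lip, the gripper has let go and backed clear, and the job was handed in at about 11 s.

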